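Scan the bearing bin's label

TASK

Draw the hand scanner out of its charging cradle, turn it to face the label on the front of the bin that holds the ball bearings, and hold it there, pointing squarely at the middle of the label from about 10 cm away so that it can read. The program finishes while still holding the scanner, still and in the air with nothing else carrying it; do not bump the bins or push anything else out of its place on the counter.

Things in the scene. Friction and masses are not known exactly. Their poses are not given: they have to be found in the camera images.
- scanner: pistol-shaped cordless scanner, 0.33 kg. Origin: centre of the dark window in its nose; x out along the aim, z out of the head's top (away from the handle), y across. Head 95 long (x -95 to 0), 64 wide (y), 52 high (z). It starts nose down in the cradle, aim straight down or leaning up to 6 degrees in the well, the handle standing out to the cradle's -x side. It reads by itself: the trigger is not used.
- scanner_grip (a point): middle of the scanner's handle, at (-87, 0, -81) in the scanner's frame, about 105 above the counter at the start. The handle is a flat-sided bar, 30 thick (along the scanner's y), 40 deep, 112 long; seen from the head it leaves the underside leaning back 20 degrees, so at the start it rises 20 degrees towards its free end.
- scanner_butt (a point): centre of the free end of the scanner's handle, at (-104, 0, -127) in the scanner's frame
- cradle: grey charging cradle, loose, 1 kg. Origin: on the counter under the middle of its well; z up. Foot 130 by 106 (x -73 to 57); well 57 (x) by 69 (y) inside, 2.5 clearance round the nose, floor 18 above the counter, walls up to 76 (sides), 88 (+x) and 50 (-x, under the handle). The scanner lifts straight up out of it.
- riser: low galvanised steel shelf, fixed, 215 (x) by 385 (y), top 40 above the counter, on which the three bins stand side by side. Origin: on the counter under the middle of its front edge; it extends 215 to +x.
- bin_bearings: blue open-fronted picking bin with flat round ball bearings (42 across, dark bore); in any of the three places. 160 (x) by 112 (y) by 78 high, front lip 42 high, fixed on the shelf. Origin: level with its underside, mid-width, 35 in front of the lip (below the foot of the slanted label holder); the bin lies to +x.
- label_bearings: white bar-code label, 86 by 38, in a slanted holder on the front of the bearing bin, about 70 above the counter. Origin: middle of its face; z is its outward normal, to the bin's front and 50 degrees above level; y along its long side, x up the slope.
- bin_bolts: a bin just like it, with hexagon bolts
- bin_elbows: a bin just like it, with brass pipe elbows
- oil_filter: grey spin-on oil filter can, 72 across, 88 high; bystander. Origin: centre of its underside
- pulley: dark V-belt pulley lying flat, 96 across, 30 high; bystander. Origin: centre of its underside
- vbearing: big ball bearing lying flat, 72 across, 18 high; bystander. Origin: centre of its underside
- mug: white mug, 80 across, 92 high; bystander. Origin: centre of its underside
- fuel_filter: fuel filter with amber bowl and metal head, 72 (108 over its ports) across, 108 high; bystander. Origin: centre of its underside
- carton_big: carton 150 by 110 by 80 high; bystander. Origin: centre of its underside
- carton_small: carton 90 by 70 by 50 high, standing on the big one; bystander. Origin: centre of its underside
There are look-alikes about, which are no part of the job. What is shaped like the cradle but green, purple or red is not meant.

How it is judged:
On the way:
1. the gripped scanner is drawn up out of the cradle's well, window more than 95 mm above the counter and clear of the cradle (height (world z) of scanner above 0.095 m and contact force between the fingers and scanner above 1 N and contact force between scanner and cradle below 0.3 N), for 0.1 s.
At the end, for the whole second after the job is handed in: The scanner is held by the gripper alone, at rest in the air: its window is 60 to 160 mm from the bearing bin's label, its aim passes within 20 mm (each way) of the label's middle and is within 20 degrees of square to it; it touches no other thing (all of step 1 and x of label_bearings in the frame of scanner between 0.06 and 0.16 m and y of label_bearings in the frame of scanner between -0.02 and 0.02 m and z of label_bearings in the frame of scanner between -0.02 and 0.02 m and angle between the x axis of scanner and the z axis of label_bearings, either way round below 0.35 rad and height (world z) of scanner_butt above 0.06 m and contact force between scanner and riser below 0.3 N and contact force between scanner and bin_bearings below 0.3 N and contact force between scanner and bin_bolts below 0.3 N and contact force between scanner and bin_elbows below 0.3 N and contact force between scanner and oil_filter below 0.3 N and contact force between scanner and pulley below 0.3 N and contact force between scanner and vbearing below 0.3 N and contact force between scanner and mug below 0.3 N and contact force between scanner and fuel_filter below 0.3 N and contact force between scanner and carton_big below 0.3 N and contact force between scanner and carton_small below 0.3 N and linear speed of scanner below 0.03 m/s and angular speed of scanner below 0.15 rad/s); the arm keeps its last pose, push and grip.
It fails at once if the cradle is pushed or lifted more than 25 mm from its place (distance of cradle from where it was at the start of the episode above 0.025 m).
It fails at once if a bystander is moved more than 25 mm (distance of any of oil_filter, pulley, vbearing, mug, fuel_filter, carton_big, carton_small from where it was at the start of the episode above 0.025 m).
It fails at once if a bin is bumped with more than 5 N (contact force between anything else and bin_bearings above 5 N or contact force between anything else and bin_bolts above 5 N or contact force between anything else and bin_elbows above 5 N).
It also fails if it takes over 40 s, if anything falls off the work surface, if the arm or the gripper's body presses on something with over 40 N, if the wrist force passes 120 N, or if a joint passes its speed limit or range.

ROBOT

A 6-joint arm with a two-finger parallel gripper is mounted at the origin on the work surface. World frame = base frame: x ahead of the robot, y to its left, z up, the work surface at z = 0. Lengths are in m, angles in rad, forces in N, time in s.
With the tool pointing down it reaches from about 0.25 to 0.725 m from the base axis. Payload 4 kg.
Tool frame: the origin (TCP) lies at the very end of the fingers, on their centre line; the grasp point (between the pads) lies 19 mm behind it; z points along the fingers, y is the line along which they close (so a half turn about z gives the same grasp; the last joint's range is limited). The gripper opens to 85 mm and grips with 20 to 120 N. Pads are 22 mm wide; open, the fingers measure 114 mm over their backs; the gripper's body (76 mm by 85 mm) begins 54 mm behind the grasp point. The pads swing forward as they close: fully open they stand 13 mm farther back than shut.
Start: joints at [-1.271, 0.241, 0.005, 1.335, 0, 1.571], TCP at [0.148, -0.478, 0.231] pointing down, gripper open.
Joint ranges: [-2.72, 2.72], [-1.05, 1.87], [-1.09, 1.28], [-1.99, 2.15], [-1.42, 1.44], [-3.14, 3.14]. Speed limits (rad/s): [2.79, 2.79, 3.14, 3.14, 3.14, 3.14].

INTERFACE

Orientations are given as a unit quaternion [x, y, z, w].
In Python, from workcell import bot, vision, workorder, boxes_of gives the robot as it stands.
- The arm moves only by the tool send_rows, never from a script. Its argument "motion" is text: rows parted by semicolons, each of 5 numbers parted by spaces: the closure, from -1 (fully open) to 1 (shut), so that 0 is half open, then the shift along the tool's x, y, z in cm, then the turn about the tool's z in rad. In form: claw x y z twist; .... A call has 1 to 5 rows; each row is the pose to reach, as a shift and turn from the pose commanded when the call began, along the tool's axes at that moment; what a row does not reach only later rows make up. A row lasts 1/10 s, in which the tool goes at most 50 mm and 8.59 degrees, less where a joint would pass 70% of its speed; a pose out of reach is approached as far as the arm can. A call with a gripper value outside its range is refused whole. The fingers move at their own pace and stop on an object; the grip force is fixed at half the most. Time passes only in rows, so rows that repeat a pose let the fingers close. It gives the time, the measured TCP pose, the force, the opening and the grip force at its end, in the units of the state.
- bot.get_obs(): the state, without advancing time (a new reading comes with each control period).
- vision.camera(name): name is "scene" or "top" or "wrist"; returns the picture (400x640x3 uint8, red, green, blue); there is no depth.
- vision.camera_model(name): a dict with "fov_y" (degrees; the focal length in pixels is half the picture's height over the tangent of half this angle, whatever the lens; pixels are square), "cx", "cy" (the principal point, pixels), "world_from_camera" (4x4, takes a point from camera to world coordinates); the wrist camera has in their place "hand_eye" (4x4, takes a point from camera to tool coordinates, whose origin is the TCP and whose axes are the flange's). Camera axes: x right, y down, z forward; pixel columns grow to the right and rows downward; lengths in m; the calibration is good to about 2 mm. The wrist camera is an equidistant fisheye: a pixel r from the principal point sees the ray r / f radians off the axis. A picture is of the moment at which its call begins: read the wrist's pose just before it. camera_model takes no time and is no camera call.
- workorder.job_done(): hands the job in; it is judged then, once.
Trained networks look in the newest picture that a camera, given by its name, has taken for a name from the list of things; names that differ only in an ending like _2 or _b are one class to them, and where a whole thing is asked for, a point or a joint stands for the part that bears it (a point fixed in the world has none). Each returns a list of dicts, best first, with "conf" (0 to 1); they miss things now and then, are a little off and sometimes report something else, mostly with a low value. They report only what shows in the picture. A call takes as long as a camera call. They do not tell look-alikes from the thing itself.
- boxes_of(camera, target): "rect" ([centre column, centre row, width, height] in pixels, round what is visible of it).
The state is a dict: "clock": time; "joint_pos": joint angles; "joint_vel": joint speeds; "tau": joint torques, N m; "eef_pos": TCP position; "tool_rot": TCP orientation; "ft_force": force on the tool from outside, world axes, zero at the start; "ft_torque": the same for the moment, N m; "grip_width": finger opening in m; "grasp_force": force on a finger pad.
Only numpy, scipy, OpenCV 4.12 (cv2) and the standard library are available. Lean on these libraries where they do the work, as an engineer would, in place of code of your own. Each camera call takes 0.05 s, during which the arm holds its last target. There are 200 camera calls.

## Working session

There is one attempt and no reset: what is moved stays moved. The work goes in short steps, Python scripts to look and compute and a tool call to move; the robot and the scene stay as the last step left them, time stands still between calls to the robot, and variables do not carry over. Pictures are saved under pics/ and viewed, at most 10 in all, crops included, and the job is handed in when it is done.

Besides the shell and the picture viewer there is one more tool, called after "Emit:" as a command line: name --argument value ..., lists and objects as JSON in quotes. send_rows: Moves the arm, as the interface text tells. Its arguments: {"type":"object","properties":{"motion":{"type":"string"}},"required":["motion"]}

```bash
ls; mkdir -p pics
python3 - <<'E'
from workcell import bot, vision, workorder, boxes_of
import cv2,numpy as np
for n in ("scene","top"):
    im=vision.camera(n); cv2.imwrite(f"pics/{n}0.png",cv2.resize(im[:,:,::-1],(800,500)))
    m=vision.camera_model(n); print(n,m)
    for t in ("scanner","cradle","bin_bearings","label_bearings","scanner_grip"):
        print(t,[(np.round(b["rect"]).tolist(),round(b["conf"],2)) for b in boxes_of(n,t)[:4]])
print(vision.camera_model("wrist")); print(bot.get_obs())
E
```

```text
pics
scene {'fov_y': 48.828052847658434, 'cx': 319.4897972517323, 'cy': 199.72319438289153, 'world_from_camera': array([[ 0.30118403,  0.63888312, -0.70789585,  1.64753409],
       [ 0.95356315, -0.20361666,  0.22194049, -0.35463887],
       [-0.00234536, -0.74186833, -0.67054148,  1.15293238],
       [ 0.        ,  0.        ,  0.        ,  1.        ]])}
scanner [([257.0, 209.0, 23.0, 45.0], 0.56)]
cradle [([260.0, 183.0, 33.0, 34.0], 0.8), ([261.0, 284.0, 52.0, 48.0], 0.67), ([257.0, 238.0, 39.0, 32.0], 0.61)]
bin_bearings [([371.0, 260.0, 53.0, 53.0], 0.71), ([404.0, 251.0, 55.0, 50.0], 0.56)]
label_bearings [([335.0, 269.0, 52.0, 57.0], 0.3)]
scanner_grip []
top {'fov_y': 55.75888902605896, 'cx': 319.59973651267904, 'cy': 197.4638827583443, 'world_from_camera': array([[ 0.01113367, -0.98085397,  0.19442616,  0.33298758],
       [-0.99990971, -0.00945771,  0.00954623, -0.00155446],
       [-0.00752463, -0.19451489, -0.9808707 ,  1.18919791],
       [ 0.        ,  0.        ,  0.        ,  1.        ]])}
scanner [([400.0, 210.0, 34.0, 57.0], 0.88), ([303.0, 123.0, 122.0, 61.0], 0.
[... 781 characters left out ...]
'clock': 0.6, 'joint_pos': array([-1.27099167e+00,  2.40587701e-01,  4.97616410e-03,  1.33522131e+00,
       -7.47639774e-06,  1.57078283e+00]), 'joint_vel': array([ 0.00082294, -0.0017222 , -0.00073587,  0.00058535, -0.00180584,
       -0.00126443]), 'tau': array([ 1.08246495e-03, -3.71973574e+01,  2.52571142e+01,  1.34880658e-03,
        9.41494341e-05,  2.25395873e-06]), 'eef_pos': array([ 0.14765851, -0.477678  ,  0.2313035 ]), 'tool_rot': array([ 9.88784661e-01,  1.49348231e-01, -6.42292908e-06, -1.74956295e-05]), 'ft_force': array([ 0.94916944,  0.3117812 , -0.07133361]), 'ft_torque': array([ 0.0066393 , -0.01162321, -0.02383632]), 'grasp_force': 0.0, 'grip_width': 0.08544388852853063}
```

View pics/top0.png

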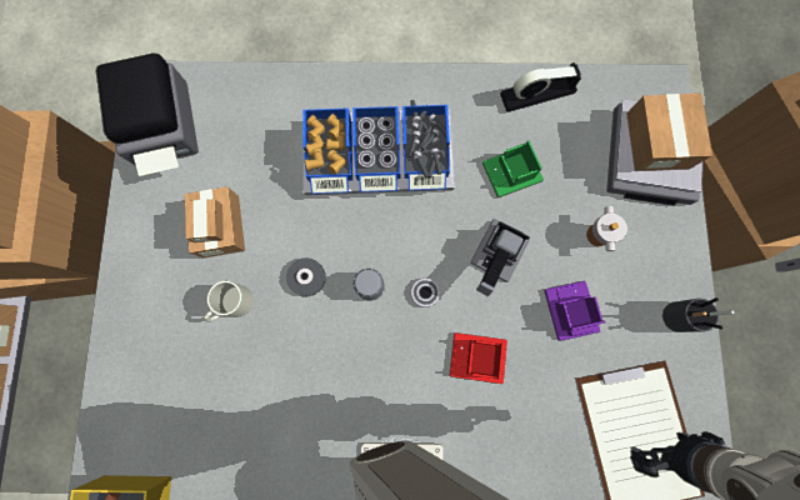

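View pics/scene0.png

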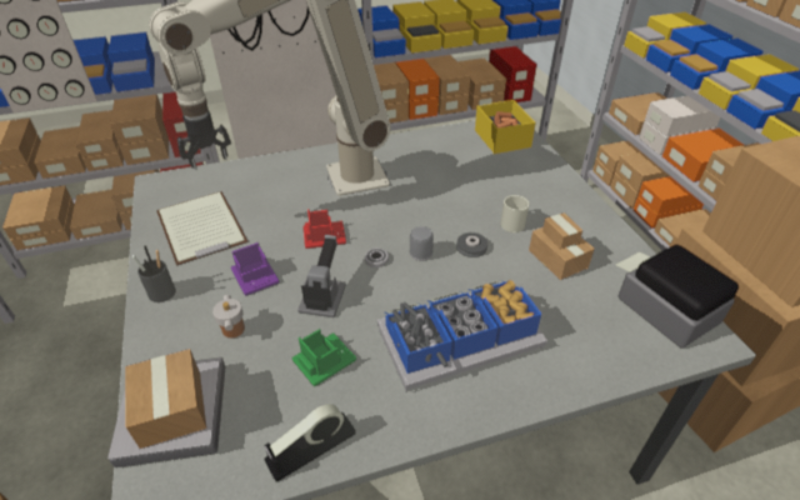

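The top picture shows four cradle shapes (800x500 pixels): grey with the scanner at (500,255), green (515,168), purple (573,310) and red (478,358). Only the grey one fits. The bins hold elbows (326,145), ball bearings (377,145) and bolts (427,145), so the middle bin is the target, with its label at about (378,184). I'll confirm with an enlarged crop.

```bash
cat > h.py <<'E'
from workcell import bot, vision, workorder, boxes_of
import cv2,numpy as np
from scipy.spatial.transform import Rotation as R
def pix(n,u,v,z):
    "fixed camera pixel -> world point at height z"
    m=vision.camera_model(n);f=200/np.tan(np.radians(m["fov_y"]/2));T=m["world_from_camera"]
    d=T[:3,:3]@[(u-m["cx"])/f,(v-m["cy"])/f,1];o=T[:3,3];return o+d*(z-o[2])/d[2]
def wray(u,v,o):
    m=vision.camera_model("wrist");f=200/np.tan(np.radians(m["fov_y"]/2));H=m["hand_eye"]
    x,y=u-m["cx"],v-m["cy"];r=np.hypot(x,y);t=r/f
    d=np.array([x/r*np.sin(t),y/r*np.sin(t),np.cos(t)]);Q=R.from_quat(o["tool_rot"]).as_matrix()
    return o["eef_pos"]+Q@H[:3,3],Q@H[:3,:3]@d
def wpix(u,v,z,o):
    p,d=wray(u,v,o);return p+d*(z-p[2])/d[2]
def wproj(P,o):
    "world -> wrist pixel"
    m=vision.camera_model("wrist");f=200/np.tan(np.radians(m["fov_y"]/2));H=m["hand_eye"]
    Q=R.from_quat(o["tool_rot"]).as_matrix();c=H[:3,:3].T@(Q.T@(np.asarray(P)-o["eef_pos"])-H[:3,3])
    t=np.arctan2(np.hypot(c[0],c[1]),c[2]);a=np.arctan2(c[1],c[0]);return m["cx"]+f*t*np.cos(a),m["cy"]+f*t*np.sin(a)
E
python3 - <<'E'
from h import *
im=vision.camera("top")[:,:,::-1]
a=cv2.resize(im[165:245,360:440],(400,400),interpolation=2);b=cv2.resize(im[80:160,240:370],(650,400),interpolation=2)[:,125:525]
cv2.imwrite("pics/crop1.png",np.hstack([a,b]))
E
```

```text
(no output)
```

View pics/crop1.png

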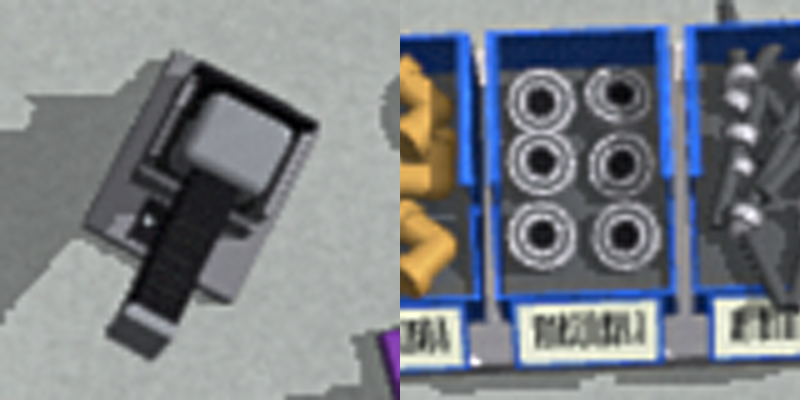

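The crop confirms both. Left: the grey cradle with the scanner, head back centred at about (407.6,194) and handle end at about (388,231.5) in full-frame pixels. Right: the ball-bearing bin, label centre at about (302.8,146.6).

Run:
```python
from h import *
hd=pix("top",407.6,194,.113);bt=pix("top",388,231.5,.122);L=pix("top",302.8,146.6,.070)
print("head",hd,"butt",bt,"dist",np.linalg.norm(hd-bt),"(expect ~.127)","label",L)
d=(bt-hd)[:2];print("handle heading deg",np.degrees(np.arctan2(d[1],d[0])))
l1=pix("top",262.4,148.3,.07);l2=pix("top",342.8,145.6,.07);print(l1,l2,np.linalg.norm(l1-l2))
print("bin yaw",np.degrees(np.arctan2(-(l1-l2)[0],(l1-l2)[1])))
u=d/np.linalg.norm(d);g=hd[:2]+u*.081;print("grip",g)
o=bot.get_obs();Rm=R.from_quat(o["tool_rot"]).as_matrix();print(Rm.round(3))
```

```text
head [ 0.55901997 -0.24635836  0.113     ] butt [ 0.44842004 -0.18538605  0.122     ] dist 0.1266134519093757 (expect ~.127) label [0.71516757 0.06323919 0.07      ]
handle heading deg 151.13262131555172
[0.70857229 0.18848088 0.07      ] [ 0.71947746 -0.06077897  0.07      ] 0.24949829509768853
bin yaw 2.5051063365587134
grip [ 0.48808507 -0.20725287]
[[ 0.955  0.295  0.   ]
 [ 0.295 -0.955 -0.   ]
 [-0.     0.    -1.   ]]
```

Emit:
send_rows --motion "-1 4 -1.6 0 -0.148; -1 8 -3.2 0 -0.296; -1 12 -4.7 0 -0.444; -1 16 -6.3 0 -0.592; -1 20.2 -7.9 0 -0.74"

```text
clock: 1.15
eef_pos: [0.3183, -0.3415, 0.2315]
tool_rot: [0.867, 0.499, 0.0, 0.0]
ft_force: [-0.6, -0.8, 0.2]
grip_width: 0.0855
grasp_force: 0.0
```

Run:
```python
from h import *
o=bot.get_obs();print(o["eef_pos"],o["joint_pos"].round(3),o["clock"]);print(R.from_quat(o["tool_rot"]).as_matrix().round(3))
```

```text
[ 0.31834028 -0.3415252   0.23151656] [-0.82   0.174 -0.078  1.317 -0.     1.276] 1.15
[[ 0.502  0.865  0.   ]
 [ 0.865 -0.502 -0.001]
 [-0.     0.001 -1.   ]]
```

Emit:
send_rows --motion "-1 4 1.6 0 -0.148; -1 8 3.2 0 -0.296; -1 12 4.8 0 -0.444; -1 16 6.4 0 -0.592; -1 20.1 8 0 -0.74"

```text
clock: 1.65
eef_pos: [0.4894, -0.2085, 0.2315]
tool_rot: [0.627, 0.779, -0.0, 0.0]
ft_force: [0.2, -0.6, 0.2]
grip_width: 0.0853
grasp_force: 0.0
```

Emit:
send_rows --motion "-1 0 0 0 -0.148; -1 0 0 0 -0.296; -1 0 0 0 -0.444; -1 0 0 0 -0.592; -1 0 0 0 -0.74"

```text
clock: 2.15
eef_pos: [0.4882, -0.2096, 0.2313]
tool_rot: [0.303, 0.953, -0.0, -0.0]
ft_force: [-0.3, 0.1, -0.5]
grip_width: 0.0854
grasp_force: 0.0
```

Emit:
send_rows --motion "-1 0 0 0 -0.148; -1 0 0 0 -0.296; -1 0 0 0 -0.444; -1 0 0 0 -0.592; -1 0 0 0 -0.74"

```text
clock: 2.65
eef_pos: [0.4881, -0.2098, 0.2313]
tool_rot: [-0.062, 0.998, 0.0, -0.0]
ft_force: [-0.0, 0.3, 0.3]
grip_width: 0.0857
grasp_force: 0.0
```

Emit:
send_rows --motion "-1 0 0 0 -0.148; -1 0 0 0 -0.296; -1 0 0 0 -0.444; -1 0 0 0 -0.592; -1 0 0 0 -0.74"

```text
clock: 3.15
eef_pos: [0.4881, -0.2098, 0.2313]
tool_rot: [-0.419, 0.908, -0.0, 0.0]
ft_force: [0.0, 0.1, 0.8]
grip_width: 0.085
grasp_force: 0.0
```

Emit:
send_rows --motion "-1 0 0 0 -0.148; -1 0 0 0 -0.296; -1 0 0 0 -0.444; -1 0 0 0 -0.592; -1 0 0 0 -0.74"

```text
clock: 3.65
eef_pos: [0.4881, -0.2098, 0.2313]
tool_rot: [0.719, -0.695, 0.0, -0.0]
ft_force: [0.5, 0.0, -0.4]
grip_width: 0.0853
grasp_force: 0.0
```

Emit:
send_rows --motion "-1 0 0 0 -0.148; -1 0 0 0 -0.296; -1 0 0 0 -0.444; -1 0 0 0 -0.592; -1 0 0 0 -0.74"

```text
clock: 4.15
eef_pos: [0.4881, -0.2097, 0.2313]
tool_rot: [0.922, -0.388, -0.0, -0.0]
ft_force: [-0.2, 0.1, -0.2]
grip_width: 0.0854
grasp_force: 0.0
```

Emit:
send_rows --motion "-1 0 0 0 -0.15; -1 0 0 0 -0.29; -1 0 0 0 -0.29"

```text
clock: 4.45
eef_pos: [0.4881, -0.2098, 0.2313]
tool_rot: [0.967, -0.254, 0.0, -0.0]
ft_force: [-0.1, -0.2, -0.1]
grip_width: 0.0853
grasp_force: 0.0
```

Run:
```python
from h import *
o=bot.get_obs();print(o["eef_pos"],o["joint_pos"].round(3),o["clock"]);M=R.from_quat(o["tool_rot"]).as_matrix();print(M.round(3),np.degrees(np.arctan2(M[1,0],M[0,0])))
im=vision.camera("wrist")[:,:,::-1];cv2.imwrite("pics/w1.png",cv2.resize(im,(800,500)))
print([np.round(wproj(p,o)) for p in ([.488,-.207,.105],[.559,-.246,.113],[.448,-.185,.122])])
```

```text
[ 0.48810527 -0.2097527   0.23130174] [-0.406  0.303  0.089  1.357  0.    -3.034] 4.45
[[ 0.871 -0.491  0.   ]
 [-0.491 -0.871  0.   ]
 [ 0.    -0.    -1.   ]] -29.43488970709168
[array([312., 189.]), array([311.,  97.]), array([313., 244.])]
```

View pics/w1.png

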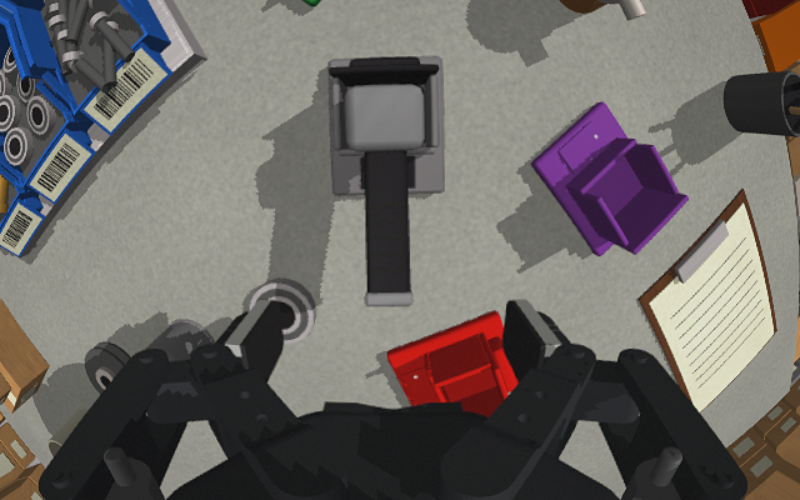

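The handle runs straight down the wrist view, from (387,155) to (389,305) with the head at (386,117). That matches the projection within 2 px, so I'll descend and grip.

Emit:
send_rows --motion "-1 0 -0.3 4 0; -1 0 -0.3 8 0; -1 0 -0.3 12 0; -1 0 -0.3 14.5 0; -1 0 -0.3 14.5 0"

```text
clock: 5.0
eef_pos: [0.4863, -0.2057, 0.0824]
tool_rot: [0.967, -0.255, -0.004, -0.001]
ft_force: [-0.5, 0.2, 0.4]
grip_width: 0.0853
grasp_force: 0.0
```

Emit:
send_rows --motion "1 0 0 0 0; 1 0 0 0 0; 1 0 0 0 0; 1 0 0 0 0; 1 0 0 0 0"

```text
clock: 5.5
eef_pos: [0.4908, -0.2073, 0.0879]
tool_rot: [0.967, -0.254, 0.002, -0.0]
ft_force: [-0.0, 1.1, 5.7]
grip_width: 0.0293
grasp_force: 59.1
```

Emit:
send_rows --motion "1 0 0 -1 0; 1 0 0 -3 0; 1 0 0 -5 0; 1 0 0 -7 0; 1 0 0 -9 0"

```text
clock: 6.0
eef_pos: [0.4881, -0.2067, 0.1765]
tool_rot: [0.967, -0.254, -0.002, -0.0]
ft_force: [0.2, -0.9, -3.7]
grip_width: 0.0292
grasp_force: 59.8
```

Emit:
send_rows --motion "1 0 0 -3 0; 1 0 0 -6 0; 1 0 0 -9 0; 1 0 0 -11 0; 1 0 0 -11 0"

```text
clock: 6.5
eef_pos: [0.4902, -0.2076, 0.2892]
tool_rot: [0.967, -0.254, 0.002, 0.0]
ft_force: [0.1, -0.1, -3.9]
grip_width: 0.0293
grasp_force: 59.8
```

Run:
```python
from h import *
o=bot.get_obs();print(o["eef_pos"],o["joint_pos"].round(3),o["clock"],o["ft_force"],o["ft_torque"],o["grasp_force"],o["grip_width"])
im=vision.camera("wrist")[:,:,::-1];s=vision.camera("scene")[:,:,::-1]
a=cv2.resize(im[0:330],(400,206));b=cv2.resize(s[120:270,190:340],(400,400),interpolation=2)
cv2.imwrite("pics/w2.png",np.hstack([cv2.resize(im,(480,300)),cv2.resize(b,(300,300))]))
```

```text
[ 0.49023434 -0.20761716  0.28924132] [-0.4    0.287  0.216  1.496 -0.    -3.028] 6.5 [ 0.14895641 -0.0955186  -3.85994091] [0.07599214 0.21088047 0.01654029] 59.76620972156525 0.029289551716350802
```

View pics/w2.png

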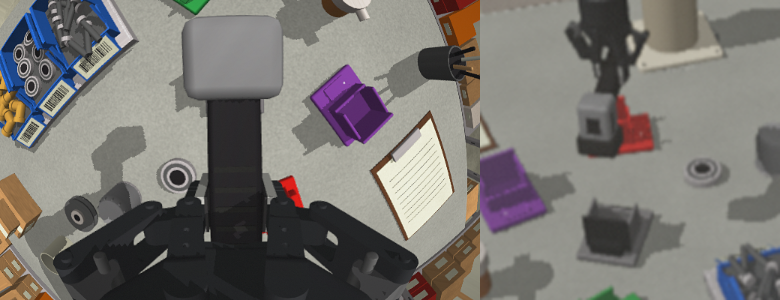

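The wrist view shows the scanner held by the handle with its head at (232,55), and the cradle stayed put. The tool always points down, so the aim must be pitched by pivoting the scanner between the pads. I'll press the nose gently on free counter. First I need to find a free spot.

Run:
```python
from h import *
for n,u,v,z in (("pulley",305,277,.03),("oil",368,283,.088),("vbear",425,292,.018),("mug",228,300,.09),("red",478,358,.04),("redleft",449,370,.0),("free",290,350,0),("free2",400,360,0),("base",400,450,0)):
    print(n,pix("top",u/1.25,v/1.25,z).round(3))
o=bot.get_obs();Q=R.from_quat(o["tool_rot"]).as_matrix();print(Q.round(3))
# head in hand: wrist pixels of head back-face edges (640 scale): left,right,top,bottom
for u,v in ((182,55),(283,55),(232,15),(232,98)):
    p,d=wray(u*640/480,v*400/300,o);print((Q.T@(p-o["eef_pos"])*1e3).round(1),(Q.T@d).round(3))
```

```text
pulley [0.484 0.243 0.03 ]
oil [0.464 0.082 0.088]
vbear [ 0.452 -0.055  0.018]
mug [0.421 0.407 0.09 ]
red [ 0.294 -0.179  0.04 ]
redleft [ 0.264 -0.114  0.   ]
free [0.307 0.277 0.   ]
free2 [0.286 0.006 0.   ]
base [0.079 0.003 0.   ]
[[ 0.871 -0.491 -0.002]
 [-0.491 -0.871  0.001]
 [-0.002  0.    -1.   ]]
[  66.6   -1.1 -142.6] [ 0.13  -0.222  0.966]
[  66.6   -1.1 -142.6] [0.13  0.198 0.972]
[  66.6   -1.1 -142.6] [ 0.295 -0.015  0.956]
[  66.6   -1.1 -142.6] [-0.058 -0.015  0.998]
```

Emit:
send_rows --motion "1 -2 -1.4 0 0; 1 -5 -3.6 0 0; 1 -8.5 -6.1 0 0; 1 -12 -8.6 0 0; 1 -15.5 -11.1 0 0"

```text
clock: 7.1
eef_pos: [0.4066, -0.033, 0.2839]
tool_rot: [0.967, -0.254, -0.003, 0.0]
ft_force: [0.3, 1.4, -2.6]
grip_width: 0.0294
grasp_force: 60.1
```

Emit:
send_rows --motion "1 -3.5 -2.5 0 0; 1 -7 -5 0 0; 1 -10.5 -7.5 0 0; 1 -14 -10 0 0; 1 -17.5 -12.5 0 0"

```text
clock: 7.6
eef_pos: [0.3157, 0.1612, 0.2844]
tool_rot: [0.967, -0.254, -0.002, 0.001]
ft_force: [0.5, 1.2, -4.5]
grip_width: 0.0294
grasp_force: 60.1
```

Emit:
send_rows --motion "1 -2.5 -1.8 0 0.13; 1 -3.6 -2.6 2 0.26; 1 -3.6 -2.6 4 0.4; 1 -3.6 -2.6 6 0.53; 1 -3.6 -2.6 6 0.53"

```text
clock: 8.1
eef_pos: [0.2961, 0.199, 0.2222]
tool_rot: [0.867, -0.498, -0.002, 0.004]
ft_force: [-0.6, -0.3, -4.4]
grip_width: 0.0289
grasp_force: 60.7
```

Run:
```python
from h import *
o=bot.get_obs();print(o["eef_pos"],o["joint_pos"].round(3),o["clock"],o["ft_force"],o["ft_torque"]);Q=R.from_quat(o["tool_rot"]).as_matrix();print(Q.round(3))
w=vision.camera("wrist")[:,:,::-1];s=vision.camera("scene")[:,:,::-1];t=vision.camera("top")[:,:,::-1]
cv2.imwrite("pics/raw_s.png",s);cv2.imwrite("pics/raw_t.png",t)
print(boxes_of("scene","scanner")[:2],boxes_of("top","scanner")[:2])
a=cv2.resize(w[0:260,180:440],(400,400));b=cv2.resize(s[110:210,290:390],(400,400),interpolation=2)
cv2.imwrite("pics/w3.png",np.hstack([a,b]))
```

```text
[0.29607001 0.19904916 0.22223885] [ 0.592 -0.032 -0.329  1.284  0.    -1.508] 8.1 [-0.5704106  -0.32284057 -4.39201584] [0.19336569 0.16762266 0.00030329]
[[ 0.504 -0.864 -0.008]
 [-0.864 -0.504 -0.005]
 [ 0.     0.01  -1.   ]]
[{'rect': [344.0, 135.0, 34.4, 43.6], 'conf': 0.94}] [{'rect': [265.1, 270.0, 47.1, 39.7], 'conf': 0.64}, {'rect': [295.4, 227.8, 22.9, 27.7], 'conf': 0.58}]
```

View pics/w3.png

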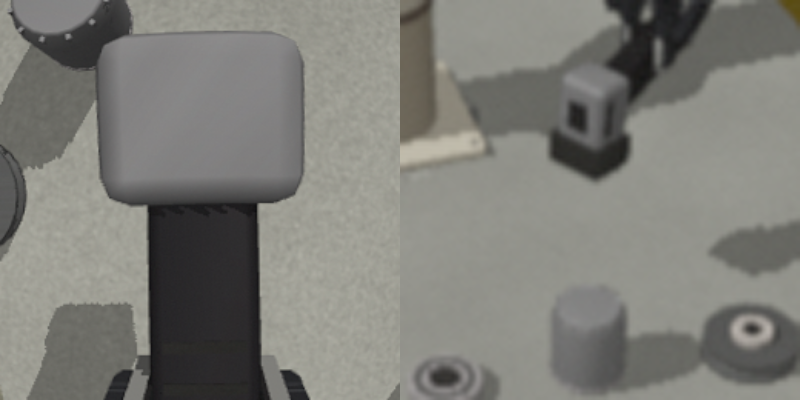

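In the scene view the head at (595,110) hangs upright, so the aim is still straight down. I'll lower to the counter, then press while backing off.

Emit:
send_rows --motion "1 0 0 4 0; 1 0 0 8 0; 1 0 0 12 0; 1 0 0 14 0; 1 0 0 14 0"

```text
clock: 8.85
eef_pos: [0.2978, 0.1996, 0.0846]
tool_rot: [0.867, -0.498, -0.001, 0.002]
ft_force: [-0.8, 0.3, -3.6]
grip_width: 0.0293
grasp_force: 60.7
```

Emit:
send_rows --motion "1 -0.5 0 1 0; 1 -1.2 0 1.7 0; 1 -1.9 0 2.4 0; 1 -2.6 0 3.0 0; 1 -2.6 0 3.0 0"

```text
clock: 9.35
eef_pos: [0.2886, 0.2255, 0.0579]
tool_rot: [0.867, -0.498, 0.002, -0.002]
ft_force: [1.2, -1.3, 3.9]
grip_width: 0.0288
grasp_force: 59.5
```

Emit:
send_rows --motion "1 -0.9 0 0.8 0; 1 -1.8 0 1.5 0; 1 -2.6 0 2.2 0; 1 -3.2 0 2.6 0; 1 -3.2 0 2.6 0"

```text
clock: 9.85
eef_pos: [0.2698, 0.2521, 0.03]
tool_rot: [0.867, -0.498, -0.001, -0.0]
ft_force: [2.2, -0.9, 2.9]
grip_width: 0.0294
grasp_force: 60.3
```

Run:
```python
from h import *
o=bot.get_obs();print(o["eef_pos"],o["joint_pos"].round(3),o["clock"],o["ft_force"],o["ft_torque"])
w=vision.camera("wrist")[:,:,::-1];s=vision.camera("scene")[:,:,::-1]
print(boxes_of("scene","scanner")[:2])
a=cv2.resize(w[0:260,180:440],(400,400));b=cv2.resize(s[110:210,290:390],(400,400),interpolation=2)
cv2.imwrite("pics/w4.png",np.hstack([a,b]))
```

```text
[0.26980475 0.25209949 0.03000447] [ 7.510e-01  2.120e-01 -6.350e-01  7.230e-01  1.000e-03 -1.349e+00] 9.85 [ 2.16910165 -0.87173659  2.92064252] [-0.42314398 -0.59448508  0.16123009]
[{'rect': [347.6, 165.1, 25.9, 26.9], 'conf': 0.65}, {'rect': [336.0, 192.8, 18.3, 28.2], 'conf': 0.22}]
```

View pics/w4.png

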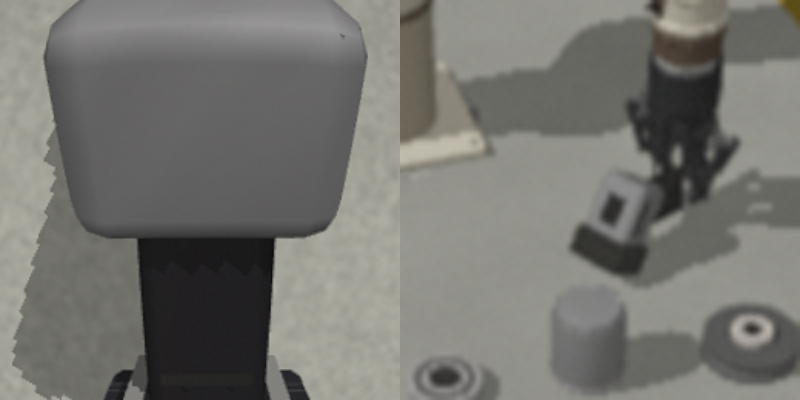

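The scanner has pivoted. In the scene view the head at (610,220) leans forward about 30°. I'll press a little more for squareness, then lift.

Emit:
send_rows --motion "1 -0.7 0 0.5 0; 1 -1.2 0 0.9 0; 1 -1.2 0 0.9 0"

```text
clock: 10.3
eef_pos: [0.2637, 0.2611, 0.0208]
tool_rot: [0.867, -0.498, -0.0, 0.001]
ft_force: [2.5, -2.6, 2.2]
grip_width: 0.029
grasp_force: 61.0
```

Run:
```python
from h import *
from scipy.optimize import brentq
o=bot.get_obs();print(o["eef_pos"],o["ft_force"],o["clock"])
g=(o["eef_pos"][2]+.019)*1e3
print(np.degrees(brentq(lambda t:55*np.sin(t)-87*np.cos(t)+g,0,1.2)))
```

```text
[0.26368352 0.2611347  0.02077823] [ 2.51160124 -2.56298937  2.2331389 ] 10.3
34.96457062870223
```

Emit:
send_rows --motion "1 0 0 -2 0; 1 0 0 -6 0; 1 0 0 -10 0; 1 0 0 -14 0; 1 0 0 -18 0"

```text
clock: 10.8
eef_pos: [0.262, 0.2614, 0.2017]
tool_rot: [0.867, -0.498, -0.003, 0.001]
ft_force: [1.0, 1.4, -4.2]
grip_width: 0.0294
grasp_force: 60.6
```

Emit:
send_rows --motion "1 0 0 -3 -0.1; 1 0 0 -5 -0.24; 1 0 0 -6 -0.38; 1 0 0 -6 -0.52; 1 0 0 -6 -0.66"

```text
clock: 11.3
eef_pos: [0.2624, 0.2618, 0.2604]
tool_rot: [0.982, -0.188, -0.003, -0.0]
ft_force: [-0.6, 1.4, -3.0]
grip_width: 0.0294
grasp_force: 60.6
```

Run:
```python
from h import *
o=bot.get_obs();print(o["eef_pos"],o["joint_pos"].round(3),o["clock"],o["ft_force"],o["ft_torque"],o["grasp_force"]);Q=R.from_quat(o["tool_rot"]).as_matrix();print(Q.round(3),np.degrees(np.arctan2(Q[1,0],Q[0,0])))
```

```text
[0.26239991 0.2617786  0.26041066] [ 0.78  -0.028 -0.224  1.377  0.005 -1.984] 11.3 [-0.5737308   1.38495822 -2.99881184] [0.07114689 0.26120156 0.01327894] 60.58923125267029
[[ 0.93  -0.369 -0.005]
 [-0.369 -0.93   0.001]
 [-0.005  0.001 -1.   ]] -21.62521576985976
```

Emit:
send_rows --motion "1 3 1.1 0 0; 1 7 2.6 0 0; 1 11 4.2 0 0; 1 15 5.7 0 0; 1 19 7.2 0 0"

```text
clock: 11.8
eef_pos: [0.4127, 0.1233, 0.2598]
tool_rot: [0.982, -0.19, -0.003, -0.001]
ft_force: [1.3, 1.0, -3.8]
grip_width: 0.0298
grasp_force: 60.6
```

Emit:
send_rows --motion "1 4 1.5 0 -0.1; 1 7 2.7 0 -0.2; 1 8.6 3.3 1.5 -0.3; 1 8.6 3.3 3 -0.377; 1 8.6 3.3 3.5 -0.377"

```text
clock: 12.3
eef_pos: [0.4785, 0.061, 0.2227]
tool_rot: [1.0, -0.004, -0.004, -0.001]
ft_force: [-0.9, -0.7, -4.5]
grip_width: 0.0292
grasp_force: 60.5
```

Run:
```python
from h import *
o=bot.get_obs();print(o["eef_pos"],o["joint_pos"].round(3),o["clock"]);Q=R.from_quat(o["tool_rot"]).as_matrix();print(np.degrees(np.arctan2(Q[1,0],Q[0,0])))
w=vision.camera("wrist")[:,:,::-1];s=vision.camera("scene")[:,:,::-1];t=vision.camera("top")[:,:,::-1]
print("label px",wproj([.715,.063,.07],o))
for n in ("wrist","top"): print(n,[(b["rect"],b["conf"]) for b in boxes_of(n,"label_bearings")[:3]])
cv2.imwrite("pics/w5.png",np.hstack([cv2.resize(w[:,120:520],(400,400)),cv2.resize(s[170:270,300:400],(400,400),interpolation=2)]))
```

```text
[0.47849543 0.0609505  0.22271004] [ 1.250e-01  2.160e-01 -4.900e-02  1.314e+00  3.000e-03 -3.009e+00] 12.3
-0.44820908815389077
label px (np.float64(311.36596109406787), np.float64(-50.61569004892135))
wrist [([313.9, 165.6, 226.3, 331.2], 0.75)]
top []
```

View pics/w5.png

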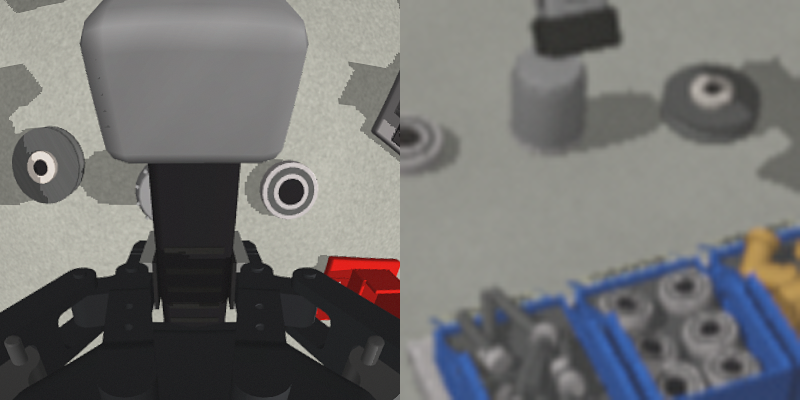

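Emit:
send_rows --motion "1 1.5 -0.2 1.5 0; 1 3 -0.2 3 0; 1 4.5 -0.2 4.5 0; 1 6.2 -0.2 6.5 0; 1 6.2 -0.2 6.5 0"

```text
clock: 13.05
eef_pos: [0.5431, 0.0628, 0.1592]
tool_rot: [1.0, -0.003, -0.001, -0.0]
ft_force: [-1.4, 0.4, -4.9]
grip_width: 0.0295
grasp_force: 60.5
```

Run:
```python
from h import *
ow=dict(eef_pos=np.array([.4881,-.2098,.2313]),tool_rot=np.array([.967,-.2543,0,0])/np.hypot(.967,.2543))
print("label from w1",wpix(48,131.5,.07,ow))
o=bot.get_obs();print(o["eef_pos"],o["clock"],o["joint_pos"][5]);Q=R.from_quat(o["tool_rot"]).as_matrix()
def pr(n,P):
    m=vision.camera_model(n);f=200/np.tan(np.radians(m["fov_y"]/2));T=m["world_from_camera"]
    c=(np.asarray(P)-T[:3,3])@T[:3,:3];return np.c_[m["cx"]+f*c[:,0]/c[:,2],m["cy"]+f*c[:,1]/c[:,2]]
th=np.radians(35);g=o["eef_pos"]+Q@[0,0,-.019]
fx=Q[:,0];up=np.array([0,0,1.]);a=-up*np.cos(th)+fx*np.sin(th);t=fx*np.cos(th)+up*np.sin(th);y=np.cross(t,a)
S=np.c_[a,y,t];W=g+S@[.087,0,.081]
box=np.array([[i,j,k] for i in(-.095,0) for j in(-.032,.032) for k in(-.026,.026)])@S.T+W
E=[(0,1),(0,2),(1,3),(2,3),(4,5),(4,6),(5,7),(6,7),(0,4),(1,5),(2,6),(3,7)]
L=np.array([.715,.063,.07]);yb=np.radians(2.5);ly=np.array([-np.sin(yb),np.cos(yb),0]);bx=np.array([np.cos(yb),np.sin(yb),0]);lx=bx*np.sin(np.radians(50))+up*np.cos(np.radians(50))
lab=np.array([L+i*.019*lx+j*.043*ly for i,j in((1,1),(1,-1),(-1,-1),(-1,1))])
out=[]
for n,(r,c) in dict(scene=(190,300),top=(110,250)).items():
    im=vision.camera(n)[r:r+100,c:c+100,::-1];k=4;im=cv2.resize(im,(400,400),interpolation=2)
    p=((pr(n,box)-[c,r]+.5)*k).astype(int);q=((pr(n,lab)-[c,r]+.5)*k).astype(int)
    for e in E: cv2.line(im,tuple(map(int,p[e[0]])),tuple(map(int,p[e[1]])),(0,255,0) if e[0]<4 and e[1]<4 else (0,0,255),1)
    cv2.polylines(im,[q.reshape(-1,1,2)],True,(255,0,255),1)
    out.append(im)
cv2.imwrite("pics/ov.png",np.hstack(out))
print("W",W,"label in scanner",S.T@(L-W),"angle",np.degrees(np.arccos(-a@(np.cross(lx,ly)))))
```

```text
label from w1 [0.71903476 0.05809762 0.07      ]
[0.54308149 0.06278055 0.15919092] 13.05 -3.0203232975375474
W [0.65938123 0.06202962 0.15307777] label in scanner [ 0.10007624  0.0013282  -0.00191798] angle 4.51987280009221
```

View pics/ov.png

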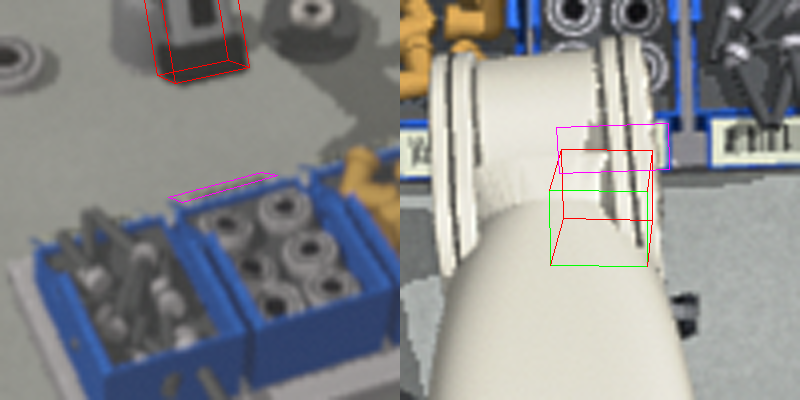

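In the overlay the predicted scanner nose sits on the real dark nose, with its corners near (176,82) and (250,68). Two independent label measurements agree within 6 mm. The window should be about 100 mm from the label, within a few mm of centre and about 4.5° off square. I'll settle, check that it has stopped moving, and hand in.

Emit:
send_rows --motion "1 0 0 0 0; 1 0 0 0 0; 1 0 0 0 0; 1 0 0 0 0; 1 0 0 0 0"

```text
clock: 13.65
eef_pos: [0.5429, 0.0623, 0.1617]
tool_rot: [1.0, -0.003, 0.0, -0.0]
ft_force: [0.1, 0.4, -3.6]
grip_width: 0.0292
grasp_force: 60.5
```

Run:
```python
from h import *
o=bot.get_obs();print(o["eef_pos"],abs(o["joint_vel"]).max(),o["grasp_force"],o["ft_force"])
if o["grasp_force"]>40 and abs(o["eef_pos"]-[.542,.063,.159]).max()<.006: print(workorder.job_done())
```

```text
[0.54286366 0.06232118 0.16170249] 0.005034236658284579 60.53535461425781 [ 0.0553037   0.38871803 -3.61462246]
the job is handed in; nothing more can be done
None
```

I handed the job in at about 14 s of the 40 s allowed, with the scanner held still in the air, its window about 100 mm from the ball-bearing bin's label, aimed within a few mm of its middle and roughly 4–5° off square by my estimate; no verdict was returned.

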